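Draw a dropped coupling nut from behind the chute guard with the hook rod

ROBOT

A 6-joint arm with a two-finger parallel gripper is mounted at the origin on the work surface. World frame = base frame: x ahead of the robot, y to its left, z up, the work surface at z = 0. Lengths are in mm, angles in rad, forces in N, time in s.
With the tool pointing down it reaches from about 275 to 825 mm from the base axis. Payload 5.2 kg.
Tool frame: the origin (TCP) lies at the very end of the fingers, on their centre line; the grasp point (between the pads) lies 19 mm behind it; z points along the fingers, y is the direction in which the jaws open and shut (so a half turn about z gives the same grasp; the last joint's range is limited). The gripper opens to 93 mm and grips with 3 to 60 N. Pads are 15 mm wide; open, the fingers measure 128 mm over their backs; the gripper's body (75 mm by 188 mm) begins 65 mm behind the grasp point.
Start: joints at [-1.482, 0.259, 1.535, -0, 1.348, -0.203], TCP at [158.243, -526.749, 218.653] pointing down, gripper open.
Joint ranges: [-3.14, 3.14], [-0.91, 2.08], [0.19, 2.58], [-1.22, 4.36], [0.22, 2.71], [-3.12, 3.12]. Speed limits (rad/s): [2.57, 2.57, 3.14, 3.14, 3.14, 3.14].

INTERFACE

Orientations are given as [roll, pitch, yaw] about the fixed x, y, z axes, in that order (R = Rz(yaw) Ry(pitch) Rx(roll)).
In Python, from cell import * gives the robot as it stands.
- The arm moves only by the tool arm_command, never from a script. Its argument "increments" is a list of rows, each an object with "slide": the shift along the tool's x, y, z each as a share of 25 cm, from -1 to 1, a list of three; "rotation": the turn, a rotation vector about the tool's x, y, z each as a share of 180 degrees, from -1 to 1, a list of three; "grip": the opening, from 0 (shut) to 1 (fully open). A call has 1 to 12 rows; each row is the pose to reach, as a shift and turn from the pose measured when the call began, along the tool's axes at that moment, turning the shorter way round; what a row does not reach only later rows make up. A row lasts 1/12 s, in which the tool goes at most 41.7 mm and 7.16 degrees, less where a joint would pass 70% of its speed; a pose out of reach is approached as far as the arm can. A call with a number of a shift or a turn outside -1 to 1 is refused whole. A call with a gripper value outside its range is refused whole. The fingers move at their own pace and stop on an object; "newtons" is the grip in N (left out, the last holds). Time passes only in rows, so rows that repeat a pose let the fingers close. It gives the time, the measured TCP pose, the force and the opening at its end, in the units of the state.
- sense(): the state, without advancing time (a new reading comes with each control period).
- snapshot(name): name is "scene" or "top" or "wrist"; returns the picture (400x640x3 uint8, red, green, blue); there is no depth.
- camera_params(name): a dict with "K" (3x3 intrinsics, pixels), "camera_from_world" (4x4, takes a point from world to camera coordinates); the wrist camera has in their place "tool_from_camera" (4x4, takes a point from camera to tool coordinates, whose origin is the TCP and whose axes are the flange's). Camera axes: x right, y up, looking along -z (the intrinsics and any distortion apply to the point x, -y, -z); pixel columns grow to the right and rows downward; lengths in mm; the calibration is good to about 2 mm. A picture is of the moment at which its call begins: read the wrist's pose just before it. camera_params takes no time and is no camera call.
- sign_off(): hands the job in, once; it reports no verdict.
The state is a dict: "clock": time; "q": joint angles; "qvel": joint speeds; "joint_torque": joint torques, N m; "tcp_pos": TCP position; "eef_rot": TCP orientation; "ft_force": force on the tool from outside, world axes, zero at the start; "wrist_torque": the same for the moment, N m; "grip_width": finger opening in mm.
Only numpy, scipy, OpenCV 4.12 (cv2) and the standard library are available. Lean on these libraries where they do the work, as an engineer would, in place of code of your own. Each camera call takes 0.05 s, during which the arm holds its last target. There are 200 camera calls.

TASK

A bronze coupling nut has dropped behind the yellow guard of the meter chute. Take the hook rod from its rack, reach it in under the guard, catch the nut by its bore and draw it out gently along the zinc until you feel it fetch up snug against the stop bar at the front of the pan. Leave the nut lying flat there for picking up, lay the rod back in its rack, and do not touch the nut with the fingers or disturb the other parts.

Things in the scene. Friction and masses are not known exactly. Their poses are not given: they have to be found in the camera images.
- hook_rod: Draw hook. Origin = grip point, near its centre of mass, on the shank axis. +x runs along the rod to the hook, z up in the rack. Red handle 22 wide (y), 26 high (z), from x -115 to +30 mm; steel shank 7 mm thick to x = 270, there a leg 7 mm thick turns down (-z), its round tip 37.5 mm below the axis. 0.24 kg. It lies loose in the rack.
- rod_rack: Wooden rack, fixed to the bench, differently placed each time; origin under it at bench level. The rod lies along its +x with the grip point 55 mm above the origin and the same x direction. Base 12 mm high, 70 wide. Forks at x = -85 (under the handle, 4 mm free each side) and x = +130 (under the shank, 5 mm free each side), open upward, tops 65 and 75 mm high; nothing between them.
- nut: Dropped bronze coupling nut, a round ring lying flat: 50 mm across, 18 high, bore 28 through, about 0.21 kg. Origin: centre of its underside, z up. It drags on the zinc with about 1 to 3 N. Drawn home at the stop bar the force rises sharply: a pull of 8 to 11 N, held a moment, is snug; over 15 N, on the nut or the zinc, bruises them.
- chute_pan: Zinc run-out pan, fixed; x, y, yaw and height differ. Origin: middle of the front edge, +y up the pan into the chute, x across. Deck top 12 mm above the origin, 260 wide, sides to 48 mm. Across the front lies the steel stop bar, 15 mm high over the deck, 236 long, bolted in slots: its nut-side face is anywhere from y = 24 to 60 mm, not measured; feel for it.
- guard_mouth (a point): Middle of the fixed yellow bar guard's mouth, on the deck (pan y = 150 mm). The guard roofs the pan from here to y = 430 mm, its bars 125 mm above the deck, posts outside the pan's sides. The nut starts 40 to 90 mm inside it, up to 30 mm off the middle; the hand does not fit under it.
- tailpiece: Bystander: bronze tailpiece lying in the pan behind the guard near its +x side, 66 mm long, 33 high. Origin: underside of its middle.
- meter_body: Bystander: muddy brass meter on the bench, 108 mm across, 94 high, 190 over its two threaded ends (along its x). Origin: centre of its underside.
- register_cover: Bystander: green plastic disc cover with a hinge lug, 86 mm across, 13 high. Origin: centre of its underside.
- lock_cap: Bystander: steel cylinder cap, 40 mm across, 28 high. Origin: centre of its underside.

How it is judged (in metres and radians):
On the way, in this order (a step that is already met when the one before it is completed fails the run):
1. the hook has drawn the nut out from under the guard (nut centre under 115 mm from the pan's front edge, hook in its bore) (y of nut in the frame of chute_pan below 0.115 m and contact force between hook_rod and nut above 0.2 N and x of nut in the frame of hook_rod between 0.254 and 0.286 m and y of nut in the frame of hook_rod between -0.016 and 0.016 m and z of nut in the frame of hook_rod above -0.052 m).
2. the nut is held snug against the stop bar by the hook in its bore: hook pulling on the nut with over 5 N, and the pan with its stop bar pressed by over 6 N (y of nut in the frame of chute_pan below 0.095 m and contact force between nut and chute_pan above 6 N and contact force between hook_rod and nut above 5 N and x of nut in the frame of hook_rod between 0.254 and 0.286 m and y of nut in the frame of hook_rod between -0.016 and 0.016 m and z of nut in the frame of hook_rod above -0.052 m and x of nut in the frame of chute_pan between -0.1 and 0.1 m), for 0.2 s.
At the end, for the whole second after the job is handed in: the nut lies flat and at rest on the pan by the stop bar, its centre 45 to 95 mm from the pan's front edge; the rod lies at rest in both forks of its rack, hook down (grip point within 20 mm along, 10 mm across and 5 mm in height of its place, within 0.06 rad) (y of nut in the frame of chute_pan between 0.045 and 0.095 m and x of nut in the frame of chute_pan between -0.1 and 0.1 m and angle between nut's own z axis and vertical below 0.06 rad and linear speed of each of nut, hook_rod below 0.01 m/s and x of hook_rod in the frame of rod_rack between -0.02 and 0.02 m and y of hook_rod in the frame of rod_rack between -0.01 and 0.01 m and z of hook_rod in the frame of rod_rack between 0.05 and 0.06 m and angle between the x axis of hook_rod and the x axis of rod_rack, either way round below 0.06 rad and angle between hook_rod's own z axis and vertical below 0.3 rad); the robot touches nothing.
It fails at once if the nut is forced: pressed on the pan or its stop bar with over 15 N (contact force between nut and chute_pan above 15 N).
It fails at once if the rod is forced on the pan, its stop bar or the guard with over 15 N (contact force between hook_rod and chute_pan above 15 N).
It fails at once if the robot's fingers or arm touch the nut (contact force between any of the fingers, the arm and nut above 0.3 N).
It fails at once if the tailpiece, meter body, register cover or lock cap is moved by over 15 mm (distance of any of tailpiece, meter_body, register_cover, lock_cap from where it was at the start of the episode above 0.015 m).
It also fails if it takes over 56 s, if anything falls off the work surface, if the arm or the gripper's body presses on something with over 40 N, if the wrist force passes 120 N, or if a joint passes its speed limit or range.

## Working session

There is one attempt and no reset: what is moved stays moved. The work goes in short steps, Python scripts to look and compute and a tool call to move; the robot and the scene stay as the last step left them, time stands still between calls to the robot, and variables do not carry over. Pictures are saved under pics/ and viewed, about 8 in all and at most 12, crops included, and the job is handed in when it is done.

Besides the shell and the picture viewer there is one more tool, called after "Call:" as name(argument=value, ...), one argument or row to a line, values as JSON. arm_command: Moves the arm, as the interface text tells. Shift numbers are shares of 25 cm and turn numbers shares of 180 degrees, none past 1 either way. Its arguments: {"type":"object","properties":{"increments":{"type":"array","items":{"type":"object","properties":{"slide":{"type":"array","items":{"type":"number","minimum":-1,"maximum":1}},"rotation":{"type":"array","items":{"type":"number","minimum":-1,"maximum":1}},"grip":{"type":"number"}}}},"newtons":{"type":"number"}},"required":["increments"]}

```bash
mkdir -p pics; ls
python3 - <<'E'
from cell import *
import cv2,numpy as np
s=sense();print({k:np.round(v,3).tolist() for k,v in s.items()})
for n in("scene","top"):
    cv2.imwrite(f"pics/{n}0.png",snapshot(n)[:,:,::-1]);p=camera_params(n);print(n,{k:np.round(v,4).tolist() for k,v in p.items() })
print({k:np.round(v,4).tolist() for k,v in camera_params("wrist").items()})
E
```

```text
pics
{'clock': 0.0, 'q': [-1.482, 0.259, 1.536, -0.0, 1.348, -0.203], 'qvel': [0.0, -0.002, 0.0, 0.0, 0.0, -0.0], 'joint_torque': [-0.0, -43.73, -28.4, 0.072, 0.041, -0.0], 'tcp_pos': [158.168, -526.174, 217.824], 'eef_rot': [-3.14, -0.0, 0.292], 'ft_force': [0.106, -0.827, -0.721], 'wrist_torque': [-0.023, -0.056, -0.005], 'grip_width': 92.746}
scene {'K': [[486.6925, 0.0, 324.0708], [0.0, 486.6925, 198.6116], [0.0, 0.0, 1.0]], 'camera_from_world': [[-0.6444, 0.7647, 0.0069, 350.4157], [-0.6297, -0.5357, 0.5627, 323.6807], [0.434, 0.3582, 0.8267, -1369.0469], [0.0, 0.0, 0.0, 1.0]]}
top {'K': [[381.7975, 0.0, 316.8367], [0.0, 381.7975, 197.4303], [0.0, 0.0, 1.0]], 'camera_from_world': [[0.024, -0.9995, 0.0183, 10.5246], [0.9945, 0.0258, 0.1017, -537.6722], [-0.1022, 0.0157, 0.9946, -1061.4068], [0.0, 0.0, 0.0, 1.0]]}
{'K': [[335.1718, 0.0, 323.1279], [0.0, 335.1718, 201.3874], [0.0, 0.0, 1.0]], 'tool_from_camera': [[0.001, 0.9563, 0.2924, 81.5022], [1.0, -0.0007, -0.0011, -0.1964], [-0.0008, 0.2924, -0.9563, -166.1331], [0.0, 0.0, 0.0, 1.0]]}
```

View pics/top0.png

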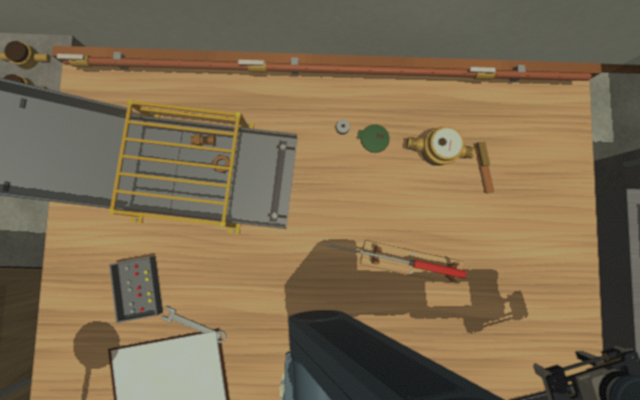

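View pics/scene0.png

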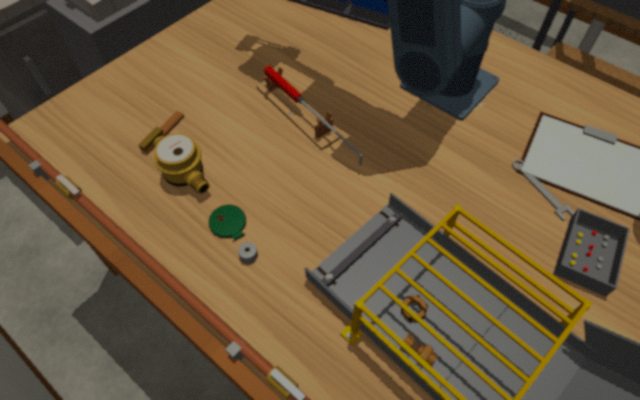

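The top view shows the pan at left (front edge about column 290, rows 135–228), the guard at columns 115–240, the nut near (221,163), and the rod running from its handle at (465,273) to the hook at (358,249). I'll enlarge these areas.

```bash
cat > h.py <<'E'
from cell import *
import cv2,numpy as np
from scipy.optimize import least_squares
from scipy.spatial.transform import Rotation as R
def proj(n,P,T=None):
    p=camera_params(n)
    M=np.array(p["camera_from_world"]) if T is None else T
    c=M[:3,:3]@np.asarray(P,float)+M[:3,3]
    v=np.array(p["K"])@np.array([c[0],-c[1],-c[2]]);return v[:2]/v[2]
def ray(n,uv,T=None):
    p=camera_params(n);M=np.array(p["camera_from_world"]) if T is None else T
    d=np.linalg.inv(np.array(p["K"]))@[uv[0],uv[1],1];d=M[:3,:3].T@[d[0],-d[1],-d[2]]
    return -M[:3,:3].T@M[:3,3],d
def atz(n,uv,z,T=None):
    o,d=ray(n,uv,T);return o+d*(z-o[2])/d[2]
def tri(a,b):
    A=[];y=[]
    for n,uv in(("top",a),("scene",b)):
        o,d=ray(n,uv);d=d/np.linalg.norm(d);Q=np.eye(3)-np.outer(d,d);A.append(Q);y.append(Q@o)
    x,r,*_=np.linalg.lstsq(np.vstack(A),np.hstack(y),rcond=None);return x,np.sqrt(r)
def wristT(s):
    T=np.eye(4);T[:3,:3]=R.from_euler("xyz",s["eef_rot"]).as_matrix();T[:3,3]=s["tcp_pos"]
    return np.linalg.inv(T@np.array(camera_params("wrist")["tool_from_camera"]))
def crop(src,x,y,w,h,k):
    i=cv2.resize(src[y:y+h,x:x+w],None,fx=k,fy=k,interpolation=cv2.INTER_CUBIC)
    for c in range((x+19)//20*20,x+w,20):cv2.putText(i,str(c),((c-x)*k,8),0,.3,(255,255,255));cv2.line(i,((c-x)*k,9),((c-x)*k,14),(255,255,255))
    for r in range((y+19)//20*20,y+h,20):cv2.putText(i,str(r),(0,(r-y)*k),0,.3,(255,255,255));cv2.line(i,(20,(r-y)*k),(26,(r-y)*k),(255,255,255))
    return i
E
python3 - <<'E'
from h import *
t=cv2.imread("pics/top0.png");s=cv2.imread("pics/scene0.png")
a=crop(t,100,95,200,145,4)
cv2.imwrite("pics/c_top.png",np.vstack([a[:, :],]))
b=crop(t,345,235,130,60,6);cv2.imwrite("pics/c_rod.png",b)
c=crop(s,255,55,120,115,3);d=crop(s,300,190,200,190,3)
o=np.zeros((570,800,3),np.uint8);o[:360,:780]=b;
o2=np.zeros((570,960,3),np.uint8);o2[:345,:360]=c;o2[:570,360:]=d
cv2.imwrite("pics/c_scene.png",o2[:, :])
# all in one 800x600
u=np.zeros((600,800,3),np.uint8);u[:580]=a;cv2.imwrite("pics/c1.png",u)
u=np.zeros((600,800,3),np.uint8)
u[:240,:520]=crop(t,345,235,130,60,4);u[240:240+345,:360]=c;u[0:570,360:800][240:]=0
u[240:,360:800]=crop(s,300,190,220,180,2);cv2.imwrite("pics/c2.png",u)
E
```

```text
(no output)
```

View pics/c1.png

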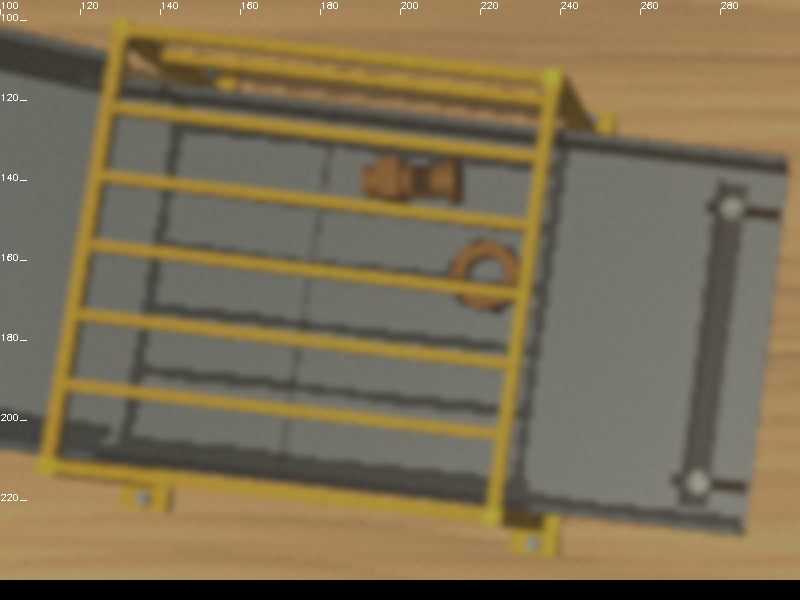

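View pics/c2.png

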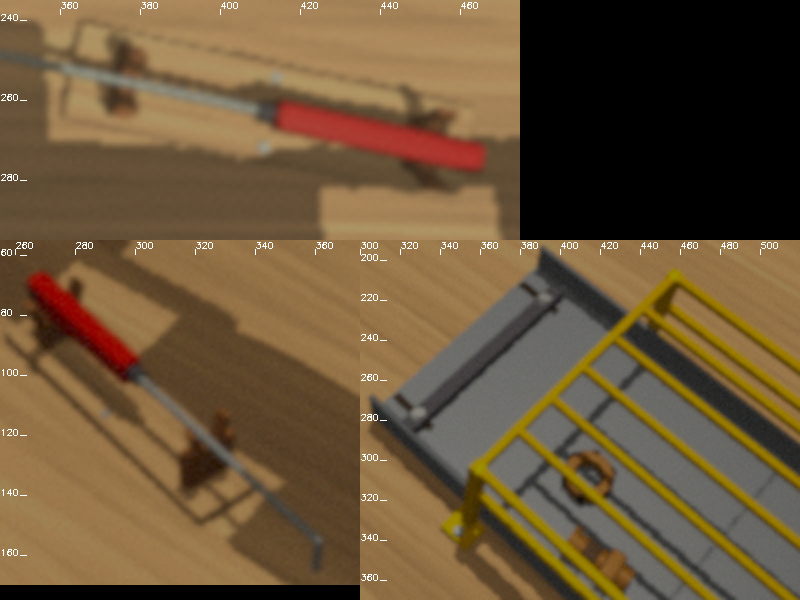

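c1: the nut's centre is at about top (221.5,163.8), with pan side corners at (297,134.5) and (286,228). c2: the rod handle runs from (466,274) to (414,263.5) in the top view. In the scene view the hook corner is at (361,155), and the nut is at (414,308). Next I'll triangulate.

Run:
```python
from h import *
P=dict(fr_plus=((297,134.5),(305,270)),fr_minus=((286,228.3),(390,195)),nut=((221.5,163.7),(414,308.5)),g_plus=((238,114.3),(359,303.5)),g_minus=((222.8,224),(457.5,207.5)),
hend=((466,274.2),(267.7,69)),hfront=((414,263.5),(298.3,99)),bolt1=((283,147),(328,276)),bolt2=((274,215.5),(392.5,217.5)))
for k,(a,b) in P.items():
    x,r=tri(a,b);print(k,x.round(1),r.round(1))
a=atz("scene",(361.3,155.3),55);print("hookcorner@55",a)
```

```text
fr_plus [712.1  87.2  47.5] [3.8]
fr_minus [446.1 109.6  43.3] [2.8]
nut [626.9 301.4  25.1] [2.5]
g_plus [734.2 235.9 148.5] [2.5]
g_minus [451.1 261.4 147.6] [2.5]
hend [ 331.  -385.5   54.6] [6.7]
hfront [ 358.  -246.4   50. ] [2.3]
bolt1 [681.8 126.   22.5] [0.8]
bolt2 [481.9 145.2  27.8] [2.]
hookcorner@55 [403.73091837  -3.54029114  55.        ]
```

```bash
cat >> h.py <<'E'
def inc(pos,yaw=None,pitch=0.):
    s=sense();M=R.from_euler("xyz",s["eef_rot"])
    t=R.from_euler("xyz",[np.pi,pitch,yaw]) if yaw is not None else M
    print("slide",(M.inv().apply(np.array(pos)-s["tcp_pos"])/250).round(4).tolist(),"rot",((M.inv()*t).as_rotvec()/np.pi).round(4).tolist())
E
python3 -c "
from h import *
inc([352.5,-272.6,110],1.383)"
```

```text
slide [1.0361, -0.7475, 0.4331] rot [-0.0004, -0.0004, -0.3473]
```

Call:
arm_command(
  increments=[
    {"slide":[0.98,-0.7475,0.433],"rotation":[0,0,-0.3473],"grip":1},
    {"slide":[0.98,-0.7475,0.433],"rotation":[0,0,-0.3473],"grip":1},
    {"slide":[0.98,-0.7475,0.433],"rotation":[0,0,-0.3473],"grip":1},
    {"slide":[0.98,-0.7475,0.433],"rotation":[0,0,-0.3473],"grip":1},
    {"slide":[0.98,-0.7475,0.433],"rotation":[0,0,-0.3473],"grip":1},
    {"slide":[0.98,-0.7475,0.433],"rotation":[0,0,-0.3473],"grip":1},
    {"slide":[0.98,-0.7475,0.433],"rotation":[0,0,-0.3473],"grip":1},
    {"slide":[0.98,-0.7475,0.433],"rotation":[0,0,-0.3473],"grip":1},
    {"slide":[0.98,-0.7475,0.433],"rotation":[0,0,-0.3473],"grip":1},
    {"slide":[0.98,-0.7475,0.433],"rotation":[0,0,-0.3473],"grip":1},
    {"slide":[0.98,-0.7475,0.433],"rotation":[0,0,-0.3473],"grip":1},
    {"slide":[0.98,-0.7475,0.433],"rotation":[0,0,-0.3473],"grip":1},
  ],
)

```text
clock: 1.1
tcp_pos: [339.0, -277.6, 110.3]
eef_rot: [3.141, -0.001, 1.379]
ft_force: [0.5, 0.4, 0.3]
grip_width: 93.0
```

Run:
```python
from h import *
s=sense();print(s["clock"],s["tcp_pos"],s["eef_rot"])
T=wristT(s);w=snapshot("wrist")[:,:,::-1].copy()
for n,P in dict(grip=(352.5,-272.6,68),front=(358.1,-243.1,68),hend=(331,-385.5,68)).items():
    print(n,proj("wrist",P,T).round(1))
np.save("wT.npy",T);cv2.imwrite("pics/w1.png",w)
```

```text
1.1 [ 339.0331763  -277.5733313   110.34518393] [ 3.14149851e+00 -7.58800951e-04  1.37936722e+00]
grip [341.8 216.5]
front [342.4 171.8]
hend [339.7 359.3]
```

View pics/w1.png

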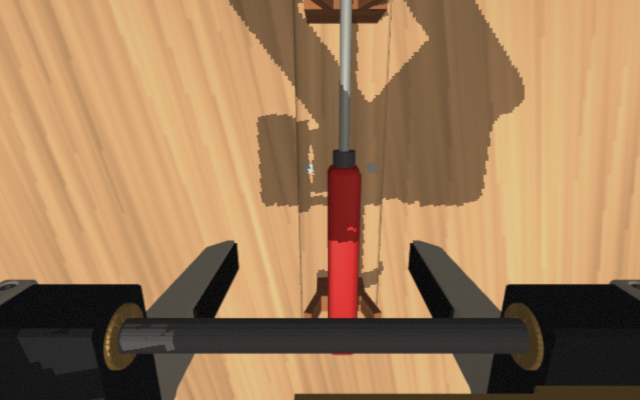

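The wrist view shows the handle centred at column 343–344, from its front at row 165 to its end at row 353. The shank is at column 347, row 10. The handle is about 4 mm further forward than my estimate.

Run:
```python
from h import *
T=np.load("wT.npy")
A=atz("wrist",(343,353),68,T);B=atz("wrist",(344,165),68,T);C=atz("wrist",(347,10),58.5,T)
print(A,B,C);d=C-A;print("yaw",np.arctan2(d[1],d[0]),np.linalg.norm((B-A)[:2]))
u=(C-A)[:2]/np.linalg.norm((C-A)[:2]);g=(A[:2]+115*u+B[:2]-30*u)/2;print(g,A[:2]+115*u)
inc([*g,36],np.arctan2(d[1],d[0]))
```

```text
[ 334.47032379 -380.29858827   68.        ] [ 359.82145627 -238.97076884   68.        ] [ 377.34368407 -151.66202189   58.5       ]
yaw 1.385431458769086 143.58353827899748
[ 354.97885947 -267.86274312] [ 355.66541757 -267.26864534]
slide [0.0511, 0.0556, 0.2976] rot [0.0, -0.0002, -0.002]
```

Call:
arm_command(
  increments=[
    {"slide":[0.051,0.056,0.05],"rotation":[0,0,-0.002],"grip":1},
    {"slide":[0.051,0.056,0.15],"rotation":[0,0,-0.002],"grip":1},
    {"slide":[0.051,0.056,0.25],"rotation":[0,0,-0.002],"grip":1},
    {"slide":[0.051,0.056,0.2976],"rotation":[0,0,-0.002],"grip":1},
    {"slide":[0.051,0.056,0.2976],"rotation":[0,0,-0.002],"grip":1},
    {"slide":[0.051,0.056,0.2976],"rotation":[0,0,-0.002],"grip":1},
  ],
  newtons=60,
)

```text
clock: 1.65
tcp_pos: [354.5, -268.6, 35.9]
eef_rot: [-3.141, -0.001, 1.383]
ft_force: [-0.8, 0.3, 0.5]
grip_width: 92.9
```

Call:
arm_command(
  increments=[
    {"slide":[0,0,0],"grip":0},
    {"slide":[0,0,0],"grip":0},
    {"slide":[0,0,0],"grip":0},
    {"slide":[0,0,0],"grip":0},
    {"slide":[0,0,0],"grip":0},
    {"slide":[0,0,0],"grip":0},
    {"slide":[0,0,0],"grip":0},
    {"slide":[0,0,0],"grip":0},
  ],
  newtons=60,
)

```text
invalid input
```

Call:
arm_command(
  increments=[
    {"slide":[0,0,0],"rotation":[0,0,0],"grip":0},
    {"slide":[0,0,0],"rotation":[0,0,0],"grip":0},
    {"slide":[0,0,0],"rotation":[0,0,0],"grip":0},
    {"slide":[0,0,0],"rotation":[0,0,0],"grip":0},
    {"slide":[0,0,0],"rotation":[0,0,0],"grip":0},
    {"slide":[0,0,0],"rotation":[0,0,0],"grip":0},
    {"slide":[0,0,0],"rotation":[0,0,0],"grip":0},
    {"slide":[0,0,0],"rotation":[0,0,0],"grip":0},
  ],
  newtons=60,
)

```text
clock: 2.32
tcp_pos: [354.6, -268.6, 36.0]
eef_rot: [-3.141, -0.001, 1.383]
ft_force: [-0.1, -0.1, -0.5]
grip_width: 44.1
```

Still closing.

Call:
arm_command(
  increments=[
    {"slide":[0,0,0],"rotation":[0,0,0],"grip":0},
    {"slide":[0,0,0],"rotation":[0,0,0],"grip":0},
    {"slide":[0,0,0],"rotation":[0,0,0],"grip":0},
    {"slide":[0,0,0],"rotation":[0,0,0],"grip":0},
    {"slide":[0,0,0],"rotation":[0,0,0],"grip":0},
    {"slide":[0,0,0],"rotation":[0,0,0],"grip":0},
  ],
  newtons=60,
)

```text
clock: 2.82
tcp_pos: [354.6, -268.5, 35.9]
eef_rot: [-3.141, -0.001, 1.383]
ft_force: [-0.1, 0.8, -0.9]
grip_width: 21.5
```

Call:
arm_command(
  increments=[
    {"slide":[0,0,-0.05],"rotation":[0,0,0],"grip":0},
    {"slide":[0,0,-0.15],"rotation":[0,0,0],"grip":0},
    {"slide":[0,0,-0.3],"rotation":[0,0,0],"grip":0},
    {"slide":[0,0,-0.46],"rotation":[0,0,0],"grip":0},
    {"slide":[0,0,-0.46],"rotation":[0,0,0],"grip":0},
  ],
)

```text
clock: 3.23
tcp_pos: [357.4, -272.0, 157.4]
eef_rot: [3.133, 0.006, 1.383]
ft_force: [0.8, -1.0, -2.1]
grip_width: 21.8
```

```bash
python3 -c "
from h import *
s=sense();print(s['ft_force'],s['grip_width'],s['eef_rot'])
inc([591,-107,145],1.483)"
```

```text
[ 0.84487178 -0.95298953 -2.11649035] 21.79707424533671 [3.13327964 0.00626349 1.38299113]
slide [0.8231, 0.7945, 0.0512] rot [0.0025, 0.0021, -0.0318]
```

Call:
arm_command(
  increments=[
    {"slide":[0.2,0.2,0.01],"rotation":[0.002,0.002,-0.03],"grip":0},
    {"slide":[0.3,0.3,0.02],"rotation":[0.0025,0.002,-0.032],"grip":0},
    {"slide":[0.4,0.4,0.03],"rotation":[0.0025,0.002,-0.032],"grip":0},
    {"slide":[0.5,0.5,0.04],"rotation":[0.0025,0.002,-0.032],"grip":0},
    {"slide":[0.6,0.6,0.05],"rotation":[0.0025,0.002,-0.032],"grip":0},
    {"slide":[0.7,0.69,0.05],"rotation":[0.0025,0.002,-0.032],"grip":0},
    {"slide":[0.78,0.76,0.05],"rotation":[0.0025,0.002,-0.032],"grip":0},
    {"slide":[0.82,0.795,0.05],"rotation":[0.0025,0.002,-0.032],"grip":0},
    {"slide":[0.823,0.7945,0.051],"rotation":[0.0025,0.002,-0.032],"grip":0},
    {"slide":[0.823,0.7945,0.051],"rotation":[0.0025,0.002,-0.032],"grip":0},
    {"slide":[0.823,0.7945,0.051],"rotation":[0.0025,0.002,-0.032],"grip":0},
  ],
)

```text
clock: 4.15
tcp_pos: [589.7, -107.6, 144.4]
eef_rot: [-3.14, 0.001, 1.483]
ft_force: [-1.6, -0.9, -2.1]
grip_width: 21.5
```

Run:
```python
from h import *
s=sense();print(s['tcp_pos'],s['eef_rot'],s['ft_force'])
t=snapshot("top")[:,:,::-1];c=snapshot("scene")[:,:,::-1]
cv2.imwrite("pics/t1.png",t);cv2.imwrite("pics/s1.png",c)
u=np.zeros((600,800,3),np.uint8)
u[:,:400]=crop(t,205,110,100,150,4);u[:,400:]=crop(c,300,180,133,200,3)[:600,:399][:, :].repeat(1,1) if 0 else cv2.copyMakeBorder(crop(c,300,180,133,200,3),0,0,0,1,0)
cv2.imwrite("pics/c3.png",u)
g=s['tcp_pos']+[0,0,19];d=np.array([np.cos(s['eef_rot'][2]),np.sin(s['eef_rot'][2]),0])
for n in("top","scene"):print(n,proj(n,g+270*d),proj(n,g+270*d-[0,0,37.5]))
```

```text
[ 589.66219628 -107.62368385  144.37885009] [-3.13970309e+00  5.49460190e-04  1.48317698e+00] [-1.59262684 -0.92864337 -2.08973021]
top [263.88317185 160.40166619] [265.60268495 163.2497764 ]
scene [366.71709467 229.0856704 ] [365.17822057 238.99423406]
```

View pics/c3.png

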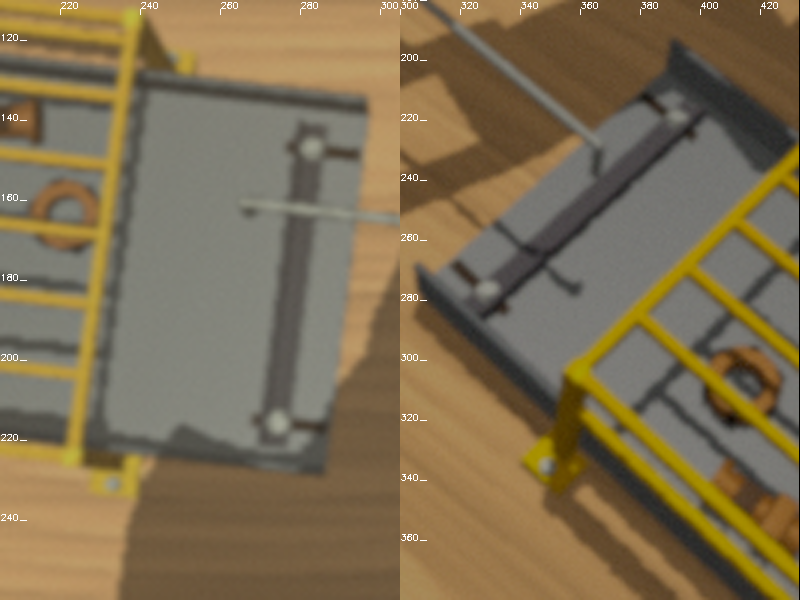

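In c3 the hook's tip is at top (265.5,161) and its corner at scene (367.7,228.3), each within about 1 px of prediction. The nut's centre is at top (221.6,163.7) and scene (414.6,308.7).

Run:
```python
from h import *
print(tri((220.5,163.1),(413.7,309.5)),tri((221.6,163.7),(414.6,308.7)))
for z in(22,26,30):print(z,atz("top",(220.6,163.2),z),atz("scene",(413.8,309.4),z))
# pan height clues: side-top corners, bolts, deck shadow of guard etc
print(tri((265.3,161),(367.7,228.3)), tri((265.5,161.3),(366,237.5)))
inc([603,32-130,62],1.483)
```

```text
(array([628.84366417, 303.15784532,  26.07171991]), array([0.95252179])) (array([626.63539107, 301.8922413 ,  24.65023702]), array([3.4995232]))
22 [629.63140098 303.23434199  22.        ] [626.43551577 303.36214895  22.        ]
26 [628.88300538 302.27080289  26.        ] [628.15316194 303.7618934   26.        ]
30 [628.13460977 301.30726379  30.        ] [629.87080811 304.16163785  30.        ]
(array([611.10103245, 159.61561551, 162.1409151 ]), array([2.82841129])) (array([615.60714422, 162.00707223, 136.05668105]), array([2.37745186]))
slide [0.0451, 0.0491, 0.3317] rot [-0.0002, 0.0002, -0.0003]
```

Call:
arm_command(
  increments=[
    {"slide":[0.049,0.012,0.1],"rotation":[0,0,0],"grip":0},
    {"slide":[0.049,0.012,0.2],"rotation":[0,0,0],"grip":0},
    {"slide":[0.049,0.012,0.3],"rotation":[0,0,0],"grip":0},
    {"slide":[0.049,0.012,0.33],"rotation":[0,0,0],"grip":0},
    {"slide":[0.1,0.012,0.33],"rotation":[0,0,0],"grip":0},
    {"slide":[0.2,0.012,0.33],"rotation":[0,0,0],"grip":0},
    {"slide":[0.3,0.012,0.33],"rotation":[0,0,0],"grip":0},
    {"slide":[0.4,0.012,0.33],"rotation":[0,0,0],"grip":0},
    {"slide":[0.5,0.012,0.33],"rotation":[0,0,0],"grip":0},
    {"slide":[0.569,0.012,0.33],"rotation":[0,0,0],"grip":0},
    {"slide":[0.569,0.012,0.33],"rotation":[0,0,0],"grip":0},
    {"slide":[0.569,0.012,0.33],"rotation":[0,0,0],"grip":0},
  ],
)

```text
clock: 5.25
tcp_pos: [606.2, 34.2, 64.2]
eef_rot: [3.14, 0.001, 1.484]
ft_force: [1.0, -0.5, -2.6]
grip_width: 21.5
```

Run:
```python
from h import *
s=sense();print(s['tcp_pos'],s['eef_rot'],s['ft_force'])
t=snapshot("top")[:,:,::-1];c=snapshot("scene")[:,:,::-1]
u=np.zeros((600,800,3),np.uint8)
u[:480,:400]=crop(t,195,130,50,60,8);u[:480,400:]=crop(c,385,270,50,60,8)
cv2.imwrite("pics/c4.png",u[:480])
g=s['tcp_pos']+[0,0,19];y=s['eef_rot'][2];d=np.array([np.cos(y),np.sin(y),0])
for n in("top","scene"):print(n,proj(n,g+270*d),proj(n,g+270*d-[0,0,37.5]),"nut26",proj(n,(628.8,302.9,26)))
```

```text
[606.1906965   34.24401212  64.20931381] [3.13965059e+00 8.45429397e-04 1.48389422e+00] [ 1.01053611 -0.50371191 -2.6417913 ]
top [215.37158729 158.90529111] [218.64695817 161.59562735] nut26 [220.37840562 163.2225514 ]
scene [417.95363979 298.43926131] [414.75536335 305.99607202] nut26 [413.25544384 309.36938616]
```

View pics/c4.png

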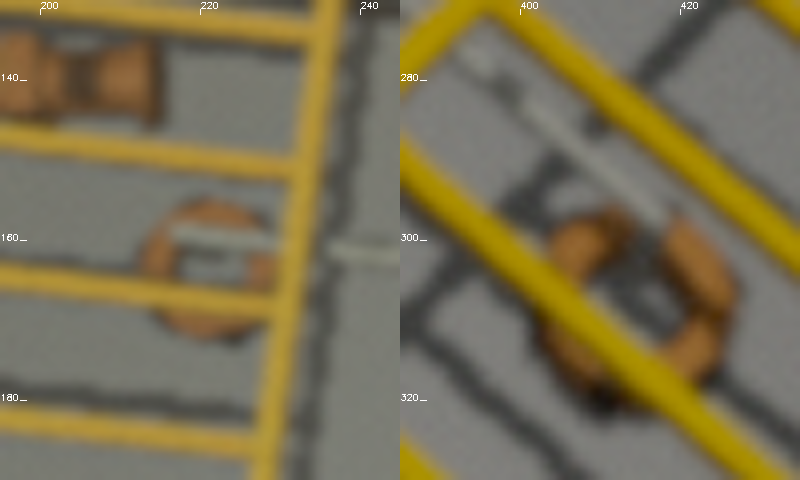

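c4: the shank end sits over the nut bore, at top (217,159) and scene (418,297). The nut is at top (221.5,163.5). Lowering vertically should put the leg in the bore.

Call:
arm_command(
  increments=[
    {"slide":[0,0,0.02],"rotation":[0,0,0],"grip":0},
    {"slide":[0,0,0.04],"rotation":[0,0,0],"grip":0},
    {"slide":[0,0,0.055],"rotation":[0,0,0],"grip":0},
    {"slide":[0,0,0.07],"rotation":[0,0,0],"grip":0},
    {"slide":[0,0,0.08],"rotation":[0,0,0],"grip":0},
    {"slide":[0,0,0.08],"rotation":[0,0,0],"grip":0},
    {"slide":[0,0,0.08],"rotation":[0,0,0],"grip":0},
  ],
)

```text
clock: 5.93
tcp_pos: [605.8, 32.6, 43.2]
eef_rot: [3.141, 0.001, 1.482]
ft_force: [0.2, 0.3, -1.9]
grip_width: 21.7
```

Call:
arm_command(
  increments=[
    {"slide":[0,0,0.01],"rotation":[0,0,0],"grip":0},
    {"slide":[0,0,0.02],"rotation":[0,0,0],"grip":0},
    {"slide":[0,0,0.02],"rotation":[0,0,0],"grip":0},
    {"slide":[0,0,0.02],"rotation":[0,0,0],"grip":0},
  ],
)

```text
clock: 6.27
tcp_pos: [605.6, 32.6, 38.0]
eef_rot: [-3.142, 0.001, 1.482]
ft_force: [-0.1, 0.5, -2.6]
grip_width: 21.6
```

Call:
arm_command(
  increments=[
    {"slide":[0,0,0.006],"rotation":[0,0,0],"grip":0},
    {"slide":[0,0,0.008],"rotation":[0,0,0],"grip":0},
    {"slide":[0,0,0.008],"rotation":[0,0,0],"grip":0},
    {"slide":[0,0,0.008],"rotation":[0,0,0],"grip":0},
  ],
)

```text
clock: 6.6
tcp_pos: [605.6, 32.6, 36.0]
eef_rot: [-3.141, 0.001, 1.482]
ft_force: [0.6, -0.6, -2.7]
grip_width: 21.5
```

Call:
arm_command(
  increments=[
    {"slide":[0,0,0.006],"rotation":[0,0,0],"grip":0},
    {"slide":[0,0,0.008],"rotation":[0,0,0],"grip":0},
    {"slide":[-0.01,0,0.008],"rotation":[0,0,0],"grip":0},
    {"slide":[-0.03,0,0.008],"rotation":[0,0,0],"grip":0},
    {"slide":[-0.05,0,0.008],"rotation":[0,0,0],"grip":0},
    {"slide":[-0.07,0,0.008],"rotation":[0,0,0],"grip":0},
    {"slide":[-0.08,0,0.008],"rotation":[0,0,0],"grip":0},
    {"slide":[-0.08,0,0.008],"rotation":[0,0,0],"grip":0},
  ],
)

```text
clock: 7.27
tcp_pos: [603.8, 11.7, 34.1]
eef_rot: [-3.142, 0.001, 1.481]
ft_force: [-1.2, -1.0, -1.2]
grip_width: 22.0
```

Run:
```python
from h import *
s=sense();print(s['tcp_pos'],s['eef_rot'],s['ft_force'])
t=snapshot("top")[:,:,::-1];c=snapshot("scene")[:,:,::-1]
u=np.zeros((480,800,3),np.uint8)
u[:480,:400]=crop(t,195,130,50,60,8);u[:480,400:]=crop(c,375,260,50,60,8)
cv2.imwrite("pics/c5.png",u)
```

```text
[603.81745034  11.67863552  34.05364801] [-3.14156780e+00  1.48487620e-03  1.48099385e+00] [-1.21554493 -1.00820748 -1.19899341]
```

View pics/c5.png

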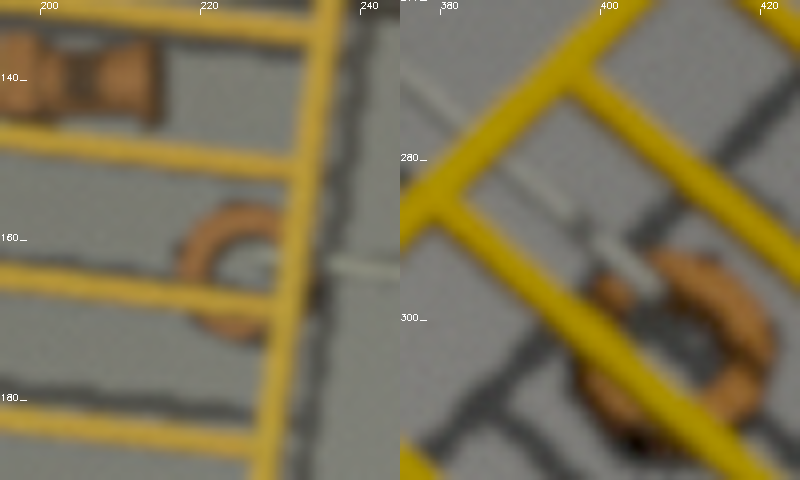

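The nut followed, moving about 12 mm (top view centre now about column 226), so the hook is in the bore. Drawing on.

Call:
arm_command(
  increments=[
    {"slide":[-0.02,0,0],"rotation":[0,0,0],"grip":0},
    {"slide":[-0.05,0,0],"rotation":[0,0,0],"grip":0},
    {"slide":[-0.08,0,0],"rotation":[0,0,0],"grip":0},
    {"slide":[-0.11,0,0],"rotation":[0,0,0],"grip":0},
    {"slide":[-0.14,0,0],"rotation":[0,0,0],"grip":0},
    {"slide":[-0.17,0,0],"rotation":[0,0,0],"grip":0},
    {"slide":[-0.2,0,0],"rotation":[0,0,0],"grip":0},
    {"slide":[-0.23,0,0],"rotation":[0,0,0],"grip":0},
    {"slide":[-0.26,0,0],"rotation":[0,0,0],"grip":0},
    {"slide":[-0.29,0,0],"rotation":[0,0,0],"grip":0},
    {"slide":[-0.31,0,0],"rotation":[0,0,0],"grip":0},
    {"slide":[-0.32,0,0],"rotation":[0,0,0],"grip":0},
  ],
)

```text
clock: 8.37
tcp_pos: [596.7, -68.7, 34.2]
eef_rot: [3.141, 0.002, 1.481]
ft_force: [0.7, 2.2, -2.1]
grip_width: 21.7
```

Run:
```python
from h import *
s=sense();print(s['tcp_pos'],s['eef_rot'],s['ft_force'],s['wrist_torque'])
t=snapshot("top")[:,:,::-1];c=snapshot("scene")[:,:,::-1]
u=np.zeros((480,800,3),np.uint8)
u[:480,:400]=crop(t,220,135,80,96,5);u[:480,400:]=crop(c,340,200,80,96,5)
cv2.imwrite("pics/c6.png",u)
```

```text
[596.66703946 -68.66923069  34.23615798] [3.14146987e+00 1.81367290e-03 1.48062819e+00] [ 0.6643618   2.15668628 -2.14932537] [ 0.56481774 -0.11682103  0.04701767]
```

View pics/c6.png

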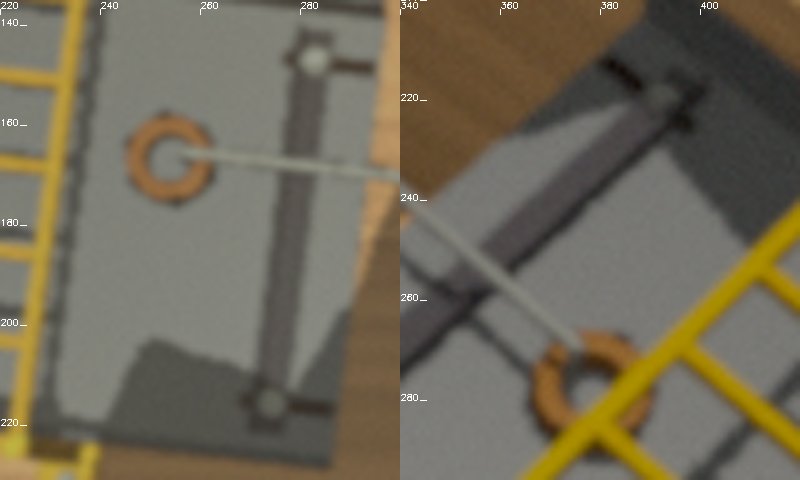

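The nut is clear of the guard. Its near edge is at top column 262 and the bar face at about 277.5, so roughly 40 mm remain.

Call:
arm_command(
  increments=[
    {"slide":[-0.02,0,0],"rotation":[0,0,0],"grip":0},
    {"slide":[-0.04,0,0],"rotation":[0,0,0],"grip":0},
    {"slide":[-0.06,0,0],"rotation":[0,0,0],"grip":0},
    {"slide":[-0.08,0,0],"rotation":[0,0,0],"grip":0},
    {"slide":[-0.1,0,0],"rotation":[0,0,0],"grip":0},
    {"slide":[-0.12,0,0],"rotation":[0,0,0],"grip":0},
    {"slide":[-0.12,0,0],"rotation":[0,0,0],"grip":0},
    {"slide":[-0.12,0,0],"rotation":[0,0,0],"grip":0},
  ],
)

```text
clock: 9.13
tcp_pos: [594.2, -99.6, 34.5]
eef_rot: [3.141, 0.003, 1.48]
ft_force: [0.5, -1.4, -0.2]
grip_width: 21.5
```

Call:
arm_command(
  increments=[
    {"slide":[-0.004,0,0],"rotation":[0,0,0],"grip":0},
    {"slide":[-0.008,0,0],"rotation":[0,0,0],"grip":0},
    {"slide":[-0.012,0,0],"rotation":[0,0,0],"grip":0},
    {"slide":[-0.012,0,0],"rotation":[0,0,0],"grip":0},
  ],
)

```text
clock: 9.47
tcp_pos: [593.9, -102.5, 34.5]
eef_rot: [3.141, 0.003, 1.48]
ft_force: [0.3, 1.6, -1.3]
grip_width: 21.5
```

Call:
arm_command(
  increments=[
    {"slide":[-0.004,0,0],"rotation":[0,0,0],"grip":0},
    {"slide":[-0.008,0,0],"rotation":[0,0,0],"grip":0},
    {"slide":[-0.012,0,0],"rotation":[0,0,0],"grip":0},
    {"slide":[-0.012,0,0],"rotation":[0,0,0],"grip":0},
  ],
)

```text
clock: 9.8
tcp_pos: [593.6, -105.6, 34.5]
eef_rot: [3.141, 0.003, 1.48]
ft_force: [0.9, 1.3, -0.6]
grip_width: 21.8
```

Call:
arm_command(
  increments=[
    {"slide":[-0.004,0,0],"rotation":[0,0,0],"grip":0},
    {"slide":[-0.008,0,0],"rotation":[0,0,0],"grip":0},
    {"slide":[-0.008,0,0],"rotation":[0,0,0],"grip":0},
  ],
)

```text
clock: 10.05
tcp_pos: [593.1, -106.7, 34.2]
eef_rot: [-3.141, 0.002, 1.48]
ft_force: [0.4, 4.8, -1.9]
grip_width: 21.6
```

Call:
arm_command(
  increments=[
    {"slide":[-0.004,0,0],"rotation":[0,0,0],"grip":0},
    {"slide":[-0.008,0,0],"rotation":[0,0,0],"grip":0},
    {"slide":[-0.008,0,0],"rotation":[0,0,0],"grip":0},
  ],
)

```text
clock: 10.3
tcp_pos: [592.3, -106.9, 33.7]
eef_rot: [-3.14, -0.001, 1.48]
ft_force: [0.9, 6.9, -2.7]
grip_width: 21.8
```

Call:
arm_command(
  increments=[
    {"slide":[-0.009,0,0],"rotation":[0,0,0],"grip":0},
    {"slide":[-0.01,0,0],"rotation":[0,0,0],"grip":0},
    {"slide":[-0.01,0,0],"rotation":[0,0,0],"grip":0},
  ],
)

```text
clock: 10.55
tcp_pos: [591.6, -106.9, 33.0]
eef_rot: [-3.138, -0.005, 1.479]
ft_force: [1.3, 10.3, -3.5]
grip_width: 22.1
```

Call:
arm_command(
  increments=[
    {"slide":[-0.008,0,-0.002],"rotation":[0,0,0],"grip":0},
    {"slide":[-0.008,0,-0.002],"rotation":[0,0,0],"grip":0},
    {"slide":[-0.008,0,-0.002],"rotation":[0,0,0],"grip":0},
    {"slide":[-0.008,0,-0.002],"rotation":[0,0,0],"grip":0},
  ],
)

```text
clock: 10.88
tcp_pos: [591.1, -106.8, 32.9]
eef_rot: [-3.137, -0.008, 1.479]
ft_force: [1.8, 8.9, -2.1]
grip_width: 21.8
```

Call:
arm_command(
  increments=[
    {"slide":[-0.009,0,-0.002],"rotation":[0,0,0],"grip":0},
    {"slide":[-0.009,0,-0.002],"rotation":[0,0,0],"grip":0},
    {"slide":[-0.009,0,-0.002],"rotation":[0,0,0],"grip":0},
    {"slide":[-0.009,0,-0.002],"rotation":[0,0,0],"grip":0},
  ],
)

```text
clock: 11.22
tcp_pos: [590.5, -106.7, 32.6]
eef_rot: [-3.136, -0.011, 1.478]
ft_force: [2.1, 10.0, -3.6]
grip_width: 21.5
```

Held snug at about 9–10 N. Now I'll ease the hook to the middle of the bore, then lift.

Call:
arm_command(
  increments=[
    {"slide":[0.01,0,0],"rotation":[0,0,0],"grip":0},
    {"slide":[0.025,0,0],"rotation":[0,0,0],"grip":0},
    {"slide":[0.038,0,-0.002],"rotation":[0,0,0],"grip":0},
    {"slide":[0.04,0,-0.002],"rotation":[0,0,0],"grip":0},
    {"slide":[0.04,0,-0.002],"rotation":[0,0,0],"grip":0},
  ],
)

```text
clock: 11.63
tcp_pos: [591.5, -96.8, 33.4]
eef_rot: [-3.136, -0.011, 1.479]
ft_force: [-0.1, -0.2, -2.3]
grip_width: 21.7
```

Run:
```python
from h import *
s=sense();print(s['ft_force'])
p=s['tcp_pos'];inc([p[0],p[1],145],1.481)
t=snapshot("top")[:,:,::-1];c=snapshot("scene")[:,:,::-1]
u=np.zeros((480,800,3),np.uint8)
u[:480,:400]=crop(t,240,130,50,60,8);u[:480,400:]=crop(c,345,215,50,60,8)
cv2.imwrite("pics/c7.png",u)
```

```text
[-0.11365513 -0.17275482 -2.25647382]
slide [0.0047, -0.0025, -0.4464] rot [-0.0018, -0.0034, -0.0007]
```

View pics/c7.png

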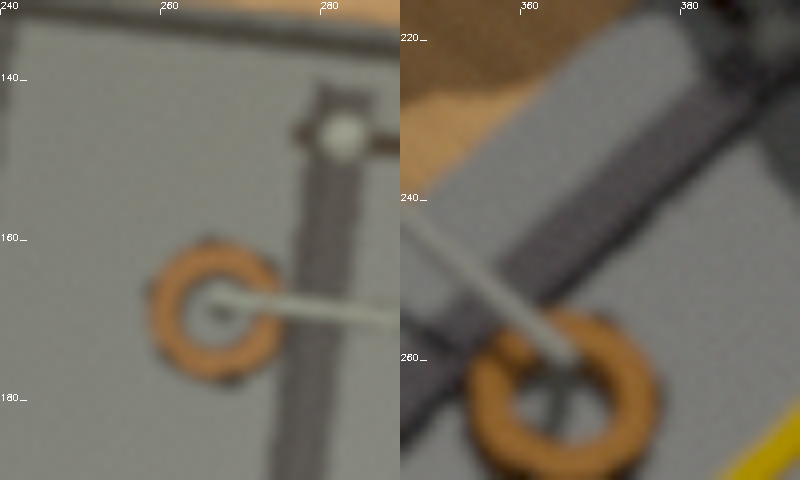

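The nut lies against the bar at top (267,169), with the leg centred in the bore. Lifting out.

Call:
arm_command(
  increments=[
    {"slide":[0,0,-0.02],"rotation":[0,0,0],"grip":0},
    {"slide":[0.001,0,-0.06],"rotation":[0,0,0],"grip":0},
    {"slide":[0.001,0,-0.12],"rotation":[0,0,0],"grip":0},
    {"slide":[0.003,-0.002,-0.25],"rotation":[-0.001,-0.003,0],"grip":0},
    {"slide":[0.004,-0.002,-0.38],"rotation":[-0.0018,-0.0034,-0.0007],"grip":0},
    {"slide":[0.0047,-0.0025,-0.446],"rotation":[-0.0018,-0.0034,-0.0007],"grip":0},
    {"slide":[0.0047,-0.0025,-0.446],"rotation":[-0.0018,-0.0034,-0.0007],"grip":0},
  ],
)

```text
clock: 12.32
tcp_pos: [594.6, -98.2, 150.9]
eef_rot: [3.131, 0.003, 1.481]
ft_force: [0.4, -0.7, -2.5]
grip_width: 21.7
```

Run:
```python
from h import *
inc([354.6,-268.5,145],1.383)
```

```text
slide [-0.7648, -0.895, 0.0167] rot [0.0033, 0.0007, 0.0311]
```

Call:
arm_command(
  increments=[
    {"slide":[-0.1,-0.117,0.005],"rotation":[0.0033,0,0.01],"grip":0},
    {"slide":[-0.2,-0.234,0.01],"rotation":[0.0033,0.0007,0.02],"grip":0},
    {"slide":[-0.3,-0.35,0.0167],"rotation":[0.0033,0.0007,0.0311],"grip":0},
    {"slide":[-0.4,-0.468,0.0167],"rotation":[0.0033,0.0007,0.0311],"grip":0},
    {"slide":[-0.5,-0.585,0.0167],"rotation":[0.0033,0.0007,0.0311],"grip":0},
    {"slide":[-0.6,-0.702,0.0167],"rotation":[0.0033,0.0007,0.0311],"grip":0},
    {"slide":[-0.7,-0.82,0.0167],"rotation":[0.0033,0.0007,0.0311],"grip":0},
    {"slide":[-0.75,-0.88,0.0167],"rotation":[0.0033,0.0007,0.0311],"grip":0},
    {"slide":[-0.765,-0.895,0.0167],"rotation":[0.0033,0.0007,0.0311],"grip":0},
    {"slide":[-0.765,-0.895,0.0167],"rotation":[0.0033,0.0007,0.0311],"grip":0},
    {"slide":[-0.765,-0.895,0.0167],"rotation":[0.0033,0.0007,0.0311],"grip":0},
  ],
)

```text
clock: 13.23
tcp_pos: [354.8, -268.3, 144.8]
eef_rot: [3.142, -0.001, 1.382]
ft_force: [-0.2, -0.2, -2.2]
grip_width: 21.4
```

Run:
```python
from h import *
inc([354.6,-268.5,70],1.383)
```

```text
slide [-0.0012, -0.0008, 0.2991] rot [0.0, -0.0002, -0.0004]
```

Call:
arm_command(
  increments=[
    {"slide":[-0.001,-0.001,0.1],"rotation":[0,0,0],"grip":0},
    {"slide":[-0.001,-0.001,0.2],"rotation":[0,0,0],"grip":0},
    {"slide":[-0.001,-0.001,0.27],"rotation":[0,0,0],"grip":0},
    {"slide":[-0.001,-0.001,0.299],"rotation":[0,0,0],"grip":0},
    {"slide":[-0.001,-0.001,0.299],"rotation":[0,0,0],"grip":0},
    {"slide":[-0.001,-0.001,0.299],"rotation":[0,0,0],"grip":0},
  ],
)

```text
clock: 13.73
tcp_pos: [355.4, -267.9, 70.1]
eef_rot: [-3.141, -0.001, 1.383]
ft_force: [1.1, -0.1, -2.0]
grip_width: 21.5
```

Run:
```python
from h import *
inc([354.6,-268.5,37],1.383)
s=sense();w=snapshot("wrist")[:,:,::-1].copy();cv2.imwrite("pics/w2.png",w)
T=wristT(s)
for x in(270,130,30,-85,-115):
    u=np.array([np.cos(1.383),np.sin(1.383)]);print(x,proj("wrist",[*(np.array(s['tcp_pos'][:2])+x*u),s['tcp_pos'][2]+19+(13 if x<=30 else 3.5)],T).round(1))
```

```text
slide [-0.0029, -0.0026, 0.1325] rot [-0.0, -0.0004, 0.0001]
270 [ 324.4 -701.1]
130 [323.6 -38.7]
30 [323.2 225. ]
-85 [322.9 428.9]
-115 [322.9 470. ]
```

View pics/w2.png

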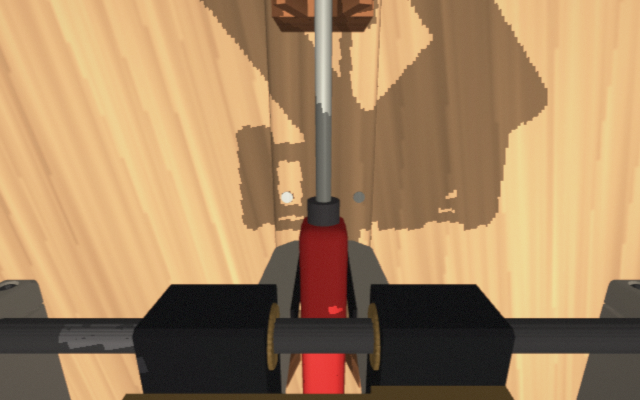

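The wrist view shows the rod straight in the hand (column 323) and centred over the front fork. Lowering it in.

Call:
arm_command(
  increments=[
    {"slide":[-0.003,-0.0026,0.03],"rotation":[0,0,0],"grip":0},
    {"slide":[-0.003,-0.0026,0.06],"rotation":[0,0,0],"grip":0},
    {"slide":[-0.003,-0.0026,0.09],"rotation":[0,0,0],"grip":0},
    {"slide":[-0.003,-0.0026,0.115],"rotation":[0,0,0],"grip":0},
    {"slide":[-0.003,-0.0026,0.128],"rotation":[0,0,0],"grip":0},
    {"slide":[-0.003,-0.0026,0.135],"rotation":[0,0,0],"grip":0},
    {"slide":[-0.003,-0.0026,0.135],"rotation":[0,0,0],"grip":0},
    {"slide":[-0.003,-0.0026,0.135],"rotation":[0,0,0],"grip":0},
  ],
)

```text
clock: 14.45
tcp_pos: [354.8, -269.3, 36.9]
eef_rot: [3.141, -0.0, 1.383]
ft_force: [0.8, -0.0, -2.0]
grip_width: 21.5
```

Call:
arm_command(
  increments=[
    {"slide":[0,0,0.004],"rotation":[0,0,0],"grip":0},
    {"slide":[0,0,0.006],"rotation":[0,0,0],"grip":0},
    {"slide":[0,0,0.006],"rotation":[0,0,0],"grip":0},
    {"slide":[0,0,0.006],"rotation":[0,0,0],"grip":0},
  ],
)

```text
clock: 14.78
tcp_pos: [355.1, -269.5, 35.9]
eef_rot: [3.14, 0.0, 1.383]
ft_force: [-1.0, 1.1, 3.5]
grip_width: 21.4
```

Seated: Fz went from -2.0 to +3.5. Opening now.

Call:
arm_command(
  increments=[
    {"slide":[0,0,0],"rotation":[0,0,0],"grip":1},
    {"slide":[0,0,0],"rotation":[0,0,0],"grip":1},
    {"slide":[0,0,0],"rotation":[0,0,0],"grip":1},
    {"slide":[0,0,0],"rotation":[0,0,0],"grip":1},
    {"slide":[0,0,0],"rotation":[0,0,0],"grip":1},
    {"slide":[0,0,0],"rotation":[0,0,0],"grip":1},
    {"slide":[0,0,0],"rotation":[0,0,0],"grip":1},
    {"slide":[0,0,0],"rotation":[0,0,0],"grip":1},
    {"slide":[0,0,0],"rotation":[0,0,0],"grip":1},
  ],
)

```text
clock: 15.53
tcp_pos: [355.0, -269.5, 35.9]
eef_rot: [3.14, 0.0, 1.383]
ft_force: [0.2, 0.6, -0.2]
grip_width: 76.7
```

Call:
arm_command(
  increments=[
    {"slide":[0,0,-0.05],"rotation":[0,0,0],"grip":1},
    {"slide":[0,0,-0.1],"rotation":[0,0,0],"grip":1},
    {"slide":[0,0,-0.2],"rotation":[0,0,0],"grip":1},
    {"slide":[0,0,-0.3],"rotation":[0,0,0],"grip":1},
    {"slide":[0,0,-0.4],"rotation":[0,0,0],"grip":1},
    {"slide":[0,0,-0.5],"rotation":[0,0,0],"grip":1},
    {"slide":[-0.3,0,-0.6],"rotation":[0,0,0],"grip":1},
    {"slide":[-0.6,0,-0.6],"rotation":[0,0,0],"grip":1},
    {"slide":[-0.6,0,-0.6],"rotation":[0,0,0],"grip":1},
    {"slide":[-0.6,0,-0.6],"rotation":[0,0,0],"grip":1},
    {"slide":[-0.6,0,-0.6],"rotation":[0,0,0],"grip":1},
    {"slide":[-0.6,0,-0.6],"rotation":[0,0,0],"grip":1},
  ],
)

```text
clock: 16.53
tcp_pos: [326.2, -417.9, 185.5]
eef_rot: [3.14, -0.0, 1.38]
ft_force: [0.8, 0.8, 0.0]
grip_width: 92.8
```

Run:
```python
from h import *
s=sense();print(s['clock'],s['tcp_pos'],s['ft_force'],s['qvel'])
c=snapshot("scene")[:,:,::-1];t=snapshot("top")[:,:,::-1]
u=np.zeros((600,800,3),np.uint8)
u[:345,:360]=crop(c,255,55,120,115,3);u[:345,360:]=crop(t,225,115,110,86,4)[:345,:440] if 0 else cv2.copyMakeBorder(crop(t,225,115,110,86,4),0,1,0,0,0)
u[345:585,:520]=crop(t,345,235,130,60,4)
cv2.imwrite("pics/c8.png",u)
```

```text
16.5333 [ 326.15387385 -417.91700287  185.52773742] [0.75896703 0.77994032 0.01576007] [ 0.03482879 -0.02028582  0.04807417  0.00843698  0.0097554   0.00818107]
```

View pics/c8.png

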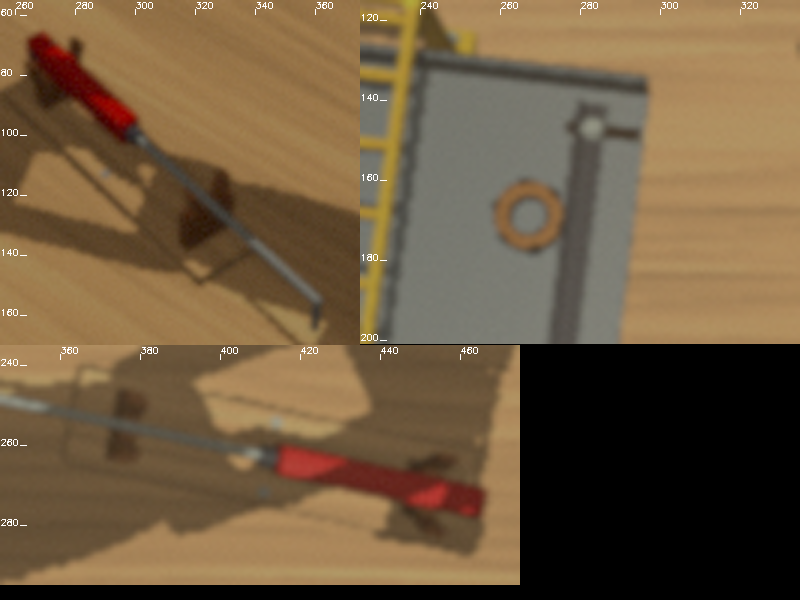

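The rod sits in both forks at the same pixels as before (handle end about (466,274)). The nut lies flat against the bar at top (267,169).

Run:
```python
from h import *
p=atz("top",(266.5,168.3),26)[:2]-[579,98.4];print("nut in pan",p@[.9962,-.0872],p@[.0872,.9962])
print(sign_off())
```

```text
nut in pan 32.23692682575864 75.11642344262832
the job is handed in; nothing more can be done
None
```

The nut now lies snug against the stop bar, the hook rod is back in its rack, and I handed the job in at about 16.6 s of the 56 s allowed. `sign_off()` gives no verdict.

- **Drawing the nut:** I took the rod by its handle, reached it in under the guard, lowered the leg into the bore and drew the nut out slowly. The pull rose sharply at the bar, and I held it there at about 9–10 N for roughly 0.6 s. I then centred the leg in the bore and lifted it straight out.
- **Nut at the end:** the last pictures show it lying flat against the bar, about 75 mm from the pan's front edge and 32 mm off the middle. Both are inside the limits.
- **Rod at the end:** it sits in both forks, hook down, within about a pixel of where it started. The vertical force changed from -2.0 to +3.5 N as it seated.
- **Robot at the end:** the gripper is open and clear, with about zero force at the wrist.
- **Less certain:** I never measured the pan height exactly. The scene-camera points differed from the arm's own positions by 1–3 mm. I did not look again at the meter, cover, lock cap or tailpiece at the end, but no move came near them.

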